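# Tip the long coated plate out of its holder and lay it in the drying tray

### The job

Two white coated glass plates lie flush in metal holders on the lab bench. Press down the free end of the long plate, at the open end of its holder, so that its other end tips up and stays up; then take it by the raised end and lay it flat on the floor of the steel tray, without dropping it. Leave the short plate lying in its holder.

Things in the scene. Friction and masses are not known exactly. Their poses are not given: they have to be found in the camera images.
- long_plate_mid (a point): Centre, half-way up, of the long white plate, 110 x 36 x 3 mm (x along, y across, z out of its top), 30 g. At the start level, top 33 mm above the bench. Its holder's walls (top at 33 mm, flush, 2.5 mm gap) enclose it from 5 mm behind its centre to the +x end: no grip there. The -x end is free, above a 5 mm base. Once tipped, pinch it across its width 30 to 50 mm to the +x side of its centre.
- rest_holder_long (a joint): Tilt (rad) of the 24 mm wide rocker under the long plate: 0 level, 0.45 fully tipped, plate's +x end up 30 mm. Pin 15 mm to the -x side of the plate's centre, 28 mm above the bench; rocker ends 25 mm to the +x side of the centre. Pressing the plate's top 45 mm to the -x side straight down 14 mm (about 2 N) tips it to the stop; a stiff hinge, it stays where left.
- short_plate_mid (a point): Centre (half-way up) of the short white plate, 70 mm long, 36 mm wide, 3 mm thick, in a second holder of the same kind, underside 30 mm above the bench: a bystander to be left lying there. Axes as for the long plate.
- tray: Open steel tray fixed to the bench, 210 mm (its x) by 140 mm (its y), 16 mm high, walls and floor 4 mm thick, so the floor is 4 mm above the bench. Origin at the centre of its underside.

How it is judged:
On the way:
1. the long plate is tipped up in its holder by its rocker (rocker and plate both tilted more than 0.3 rad, the plate still within 15 mm of its start) (value of joint rest_holder_long above 0.3 rad and angle between long_plate_mid's own z axis and vertical above 0.3 rad and distance of long_plate_mid from where it was at the start of the episode below 0.015 m), for 0.2 s.
At the end, for the whole second after the job is handed in: The long plate lies flat (within 0.1 rad, either face up) and still on the tray's floor, its centre within 85 mm along and 50 mm across of the tray's centre and less than 10 mm above the tray's underside; the short plate lies level within 15 mm of where it was (x of long_plate_mid in the frame of tray between -0.085 and 0.085 m and y of long_plate_mid in the frame of tray between -0.05 and 0.05 m and z of long_plate_mid in the frame of tray below 0.01 m and angle between the z axis of long_plate_mid and the z axis of tray, either way round below 0.1 rad and linear speed of long_plate below 0.02 m/s and distance of short_plate_mid from where it was at the start of the episode below 0.015 m and angle between short_plate_mid's own z axis and vertical below 0.15 rad); the robot touches nothing.
It fails at once if the long plate falls freely faster than 1 m/s (a drop of 5 cm) (linear speed of long_plate above 1 m/s and contact force between the fingers and long_plate below 0.05 N).
It fails at once if the short plate is tipped more than 0.25 rad or moved more than 25 mm (angle between short_plate_mid's own z axis and vertical above 0.25 rad or distance of short_plate_mid from where it was at the start of the episode above 0.025 m).
It also fails if it takes over 45 s, if anything falls off the work surface, if the arm or the gripper's body presses on something with over 40 N, if the wrist force passes 120 N, or if a joint passes its speed limit or range.

### The arm

A 7-joint arm with a two-finger parallel gripper is mounted at the origin on the work surface. World frame = base frame: x ahead of the robot, y to its left, z up, the work surface at z = 0. Lengths are in m, angles in rad, forces in N, time in s.
With the tool pointing down it reaches from about 0.425 to 0.975 m from the base axis. Payload 16.7 kg.
Tool frame: the origin (TCP) lies at the centre of the arm's flange, where the gripper is bolted on; the fingertips stand 173 mm ahead of it and the grasp point (between the pads) lies 155 mm ahead of it; z points along the fingers, x is the direction in which the jaws open and shut, and the axes are right-handed (so a half turn about z gives the same grasp; the last joint's range is limited). The gripper opens to 85 mm and grips with 20 to 120 N. Pads are 22 mm wide; open, the fingers measure 114 mm over their backs; the gripper's body (76 mm by 85 mm) begins 54 mm behind the grasp point. The pads swing forward as they close: fully open they stand 13 mm farther back than shut.
Start: joints at [-0.149, 0.426, 0.074, 1.606, -0.034, 1.111, -0.067], TCP at [0.675, -0, 0.405] pointing down, gripper open.
Joint ranges: [-2.85, 2.85], [-0.5, 2.14], [-1.23, 1.37], [0.21, 2.46], [-1.02, 4.16], [0.16, 2.05], [-2.73, 2.73]. Speed limits (rad/s): [1.89, 1.89, 2.39, 2.39, 3.01, 3.01, 3.01].

### API

Orientations are given as a rotation vector (axis times angle).
In Python, from workcell import arm gives the robot as it stands. Calls block until the motion is done:
- arm.movep(position, orientation): joint-space move of the TCP to a pose.
- arm.move_straight(position, rate=0.15, frame=None, contact_N=None): straight line of the TCP; frame=None keeps the orientation; rate is the mean speed in m/s. With contact_N (N) it stops when the force on the tool has changed by that much, and returns True; else False.
- arm.move_joints(angles): joint-space move.
- arm.set_gripper(opening): opening from 0.0 (shut) to 1.0 (fully open); the grip force is fixed at half the most; returns when the fingers have stopped.
- arm.hold(seconds).
- arm.inverse_kinematics(position, orientation): joint angles nearest the present ones, or None.
- arm.sense(): the state.
- arm.capture(name): name is "scene" or "side" or "wrist"; returns a dict with "frame" (480x640x3 uint8, red, green, blue), "mtx" (3x3 intrinsics, pixels), "world_from_camera" (4x4, takes a point from camera to world coordinates). Camera axes: x right, y down, z forward; pixel columns grow to the right and rows downward; lengths in m; the calibration is good to about 2 mm. The wrist camera is an equidistant fisheye: a pixel r from the principal point sees the ray r / f radians off the axis. A picture is of the moment at which its call begins. There is no depth.
A pose or a line that the arm cannot do raises arm.IKError and nothing moves.
- arm.sign_off(): hands the job in, once; it reports no verdict.
The state is a dict: "time_s": time; "joint_positions": joint angles; "qvel": joint speeds; "joint_torque": joint torques, N m; "tool_pos": TCP position; "tcp_rot": TCP orientation; "force": force on the tool from outside, world axes, zero at the start; "torque": the same for the moment, N m; "gripper_width": opening from 0.0 (shut) to 1.0 (fully open).
Only numpy, scipy, OpenCV 4.12 (cv2) and the standard library are available. Lean on these libraries where they do the work, as an engineer would, in place of code of your own. Each camera call takes 0.05 s, during which the arm holds its last target. There are 200 camera calls.

## Working session

There is one attempt and no reset: what is moved stays moved. The work goes in short steps, each a Python script; the robot and the scene stay as the last script left them, time stands still between calls to the robot, and variables do not carry over. Pictures are saved under pics/ and viewed, about 8 in all and at most 12, crops included, and the job is handed in when it is done.

```bash
mkdir -p pics; ls; python3 - <<'E'
from workcell import arm
import cv2,numpy as np
ims=[]
for n in("scene","side","wrist"):
    c=arm.capture(n); cv2.imwrite(f"pics/{n}0.png",c["frame"][...,::-1]); np.savez(f"pics/{n}0.npz",**c)
    print(n,c["mtx"].round(1).tolist(),c["world_from_camera"].round(3).tolist())
print(arm.sense())
E
```

```text
pics
scene [[494.8, 0.0, 321.1], [0.0, 494.8, 235.6], [0.0, 0.0, 1.0]] [[-0.275, 0.466, -0.841, 1.081], [0.961, 0.118, -0.25, 0.185], [-0.018, -0.877, -0.48, 0.389], [0.0, 0.0, 0.0, 1.0]]
side [[506.2, 0.0, 321.7], [0.0, 506.2, 242.2], [0.0, 0.0, 1.0]] [[0.973, -0.132, 0.191, 0.382], [-0.232, -0.605, 0.762, -0.544], [0.014, -0.785, -0.619, 0.5], [0.0, 0.0, 0.0, 1.0]]
wrist [[371.6, 0.0, 323.0], [0.0, 371.6, 239.3], [0.0, 0.0, 1.0]] [[1.0, 0.001, -0.002, 0.675], [0.0, -0.946, -0.324, 0.083], [-0.002, 0.324, -0.946, 0.373], [0.0, 0.0, 0.0, 1.0]]
{'time_s': 0.15, 'joint_positions': array([-0.1494919 ,  0.4266415 ,  0.0738569 ,  1.60645889, -0.03411401,
        1.11079488, -0.06710746]), 'qvel': array([-1.38879549e-03, -2.19269331e-03,  1.21865203e-03, -6.66667025e-05,
       -1.76304267e-03, -2.56604746e-04, -6.16335273e-05]), 'joint_torque': array([ 3.53649346e-03, -9.50319314e+01,  3.76378521e+00, -4.63760948e+01,
        1.94719800e-02,  7.75260734e-03, -7.80283835e-05]), 'tool_pos': array([ 6.74861448e-01, -1.42243764e-05,  4.04136407e-01]), 'tcp_rot': array([ 3.14153308e+00, -8.54366410e-05, -1.63634656e-03]), 'force': array([-0.43203717, -0.10804559, -0.25721733]), 'torque': array([-0.03785512,  0.03700504,  0.03694027]), 'gripper_width': 1.0007124380059247}
```

View pics/scene0.png

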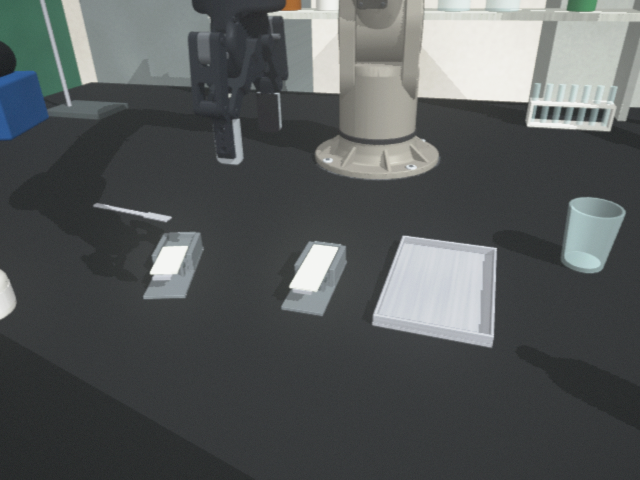

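View pics/wrist0.png

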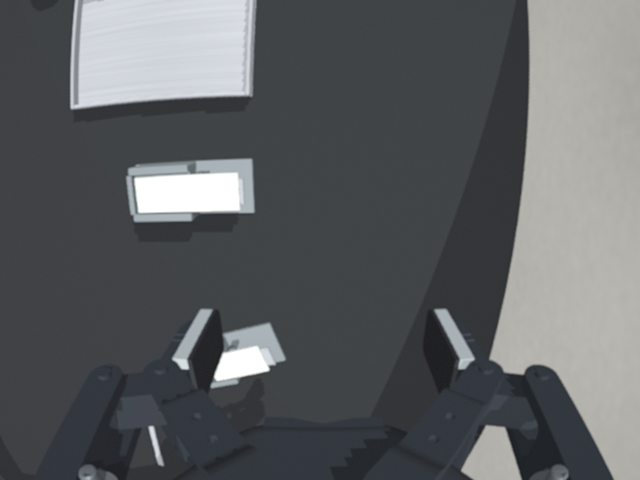

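The scene view shows the tray at (440,288), the long plate at (315,268) with its free end towards the viewer, and the short plate at (170,260). In the wrist view the long plate spans (134..241, 193), with its free end at the right (world +x). Next I'll segment the plates and triangulate.

```bash
cat > h.py <<'E'
import numpy as np,cv2
from scipy.optimize import least_squares
def ray(c,p,fish):
    K=c["mtx"];T=c["world_from_camera"]
    x=(np.array(p,float)-K[:2,2])/K[0,0]
    if fish:
        r=np.hypot(*x); d=np.r_[x/r*np.sin(r),np.cos(r)]
    else: d=np.r_[x,1]
    d=T[:3,:3]@d; return T[:3,3],d/np.linalg.norm(d)
def onz(c,p,z,fish):
    o,d=ray(c,p,fish); return o+d*(z-o[2])/d[2]
def tri(rs):
    A=sum(np.eye(3)-np.outer(d,d) for o,d in rs); b=sum((np.eye(3)-np.outer(d,d))@o for o,d in rs)
    X=np.linalg.solve(A,b); return X,[np.linalg.norm(np.cross(X-o,d)) for o,d in rs]
def quads(im,th,amin=300):
    m=(im.min(2)>th).astype(np.uint8)
    out=[]
    for k in cv2.findContours(m,cv2.RETR_EXTERNAL,cv2.CHAIN_APPROX_NONE)[0]:
        if amin<cv2.contourArea(k)<2e4:
            h=cv2.convexHull(k)
            q=cv2.approxPolyN(h,4,ensure_convex=True)[0] if hasattr(cv2,"approxPolyN") else cv2.approxPolyDP(h,4,True)[:,0]
            out.append((cv2.contourArea(k),q.reshape(-1,2)))
    return out
E
python3 - <<'E'
from h import *
for n,f in (("scene",0),("side",0),("wrist",1)):
    c=np.load(f"pics/{n}0.npz")
    for a,q in quads(c["frame"],235): 
        print(n,a,q.tolist()); print(np.array([onz(c,p,.033,f)[:2] for p in q]).round(4).tolist())
E
```

```text
scene 609.0 [[176, 273], [150, 273], [164, 247], [187, 246]]
[[0.6047, -0.1582], [0.6134, -0.192], [0.5471, -0.2116], [0.5362, -0.1804]]
scene 1062.5 [[337, 247], [316, 289], [289, 287], [314, 244]]
[[0.4853, 0.0319], [0.5934, 0.0325], [0.5978, -0.0017], [0.4851, -0.0026]]
side 1942.0 [[639, 443], [639, 479], [564, 479], [604, 425]]
[[0.7605, -0.3533], [0.7344, -0.3848], [0.6649, -0.3688], [0.7393, -0.328]]
side 1472.0 [[438, 348], [389, 374], [369, 351], [423, 325]]
[[0.613, -0.1956], [0.5438, -0.2182], [0.5318, -0.1819], [0.6096, -0.1576]]
side 1142.0 [[375, 252], [299, 262], [294, 246], [366, 236]]
[[0.596, -0.0086], [0.4834, -0.0068], [0.4834, 0.0304], [0.5946, 0.0309]]
side 879.5 [[348, 218], [319, 221], [287, 190], [334, 184]]
[[0.5806, 0.0819], [0.5337, 0.0838], [0.5008, 0.1836], [0.5844, 0.1855]]
side 1042.5 [[161, 40], [36, 46], [38, 42], [163, -1]]
[[0.2833, 1.0788], [-0.0626, 1.0864], [-0.0642, 1.1244], [0.2855, 1.5897]]
wrist 1067.0 [[269, 369], [212, 381], [223, 353], [257, 346]]
[[0.6117, -0.193], [0.5385, -0.2172], [0.5592, -0.1723], [0.6005, -0.1601]]
wrist 3473.0 [[239, 209], [138, 212], [135, 177], [237, 173]]
[[0.5939, -0.0031], [0.4839, -0.0042], [0.4852, 0.0324], [0.5938, 0.0318]]
```

View pics/side0.png

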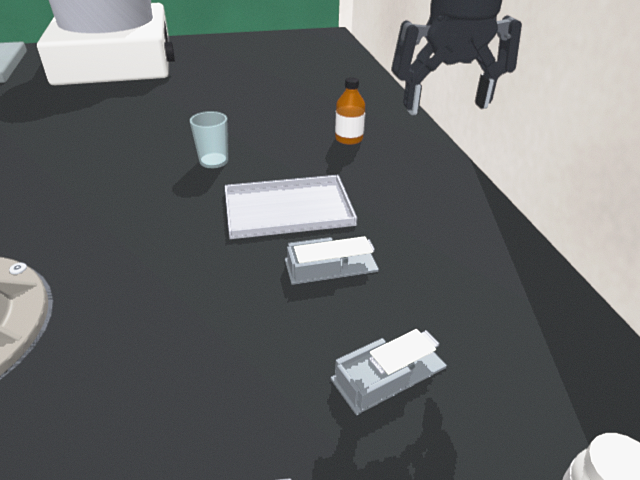

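The side view shows the tray rim corners at about (226,184), (340,177), (356,225) and (230,238). The long plate is at (335,250), with its free end at the right (+x world). Now I'll triangulate the plate corners and fit the tray.

```bash
python3 - <<'E'
from h import *
C={n:np.load(f"pics/{n}0.npz") for n in("scene","side","wrist")}
# order: +x-y, -x-y, -x+y, +x+y (world)
L={"scene":[(289,287),(314,244),(337,247),(316,289)],"side":[(375,252),(299,262),(294,246),(366,236)],"wrist":[(239,209),(138,212),(135,177),(237,173)]}
P=[]
for i in range(4):
    X,e=tri([ray(C[n],L[n][i],n=="wrist") for n in L]); P.append(X); print(X.round(4),np.round(e,4))
P=np.array(P);print("centre",P.mean(0),"yaw",np.arctan2(*(P[0]+P[3]-P[1]-P[2])[[1,0]]))
T={"scene":[(376,325),(403,238),(497,247),(494,340)],"side":[(356,225),(230,238),(226,184),(340,177)]}
for n in T: print(n,np.array([onz(C[n],p,.016,0)[:2] for p in T[n]]).round(3).tolist())
for i in range(4):
    X,e=tri([ray(C[n],T[n][i],0) for n in T]); print(X.round(4),np.round(e,4))
print([onz(C["wrist"],p,.016,1).round(3).tolist() for p in((72,107),(252,97))])
from workcell import arm
# IK reach for tool-down orientations, jaws along world y
from scipy.spatial.transform import Rotation as R
for a in(90,-90):
    o=(R.from_rotvec([np.pi,0,0])*R.from_euler("z",a,degrees=True)).as_rotvec()
    for p in((.584,.0145,.22),(.5,.0145,.25),(.54,.13,.2)): print(a,p,arm.inverse_kinematics(p,o))
E
```

```text
[ 0.5951 -0.004   0.0306] [0.0011 0.0026 0.0018]
[ 0.4833 -0.0041  0.0315] [0.0009 0.0008 0.0005]
[0.484  0.0319 0.0318] [0.0004 0.0003 0.0006]
[0.5941 0.0319 0.0329] [0.0008 0.0009 0.0003]
centre [0.53911571 0.01391597 0.03170003] yaw 0.0010870996064915057
scene [[0.623, 0.114], [0.405, 0.117], [0.398, 0.255], [0.615, 0.247]]
side [[0.595, 0.083], [0.394, 0.092], [0.402, 0.253], [0.609, 0.234]]
[ 0.6028  0.1099 -0.0025] [0.002 0.002]
[0.3923 0.1128 0.005 ] [0.0042 0.0042]
[0.4012 0.2542 0.0164] [0.0012 0.0012]
[0.6111 0.2464 0.0103] [0.0022 0.0022]
[[0.397, 0.115, 0.016], [0.607, 0.103, 0.016]]
90 (0.584, 0.0145, 0.22) [-0.3916291   0.52962691  0.32940613  1.96762043 -0.26128479  0.68496521
 -1.47134163]
90 (0.5, 0.0145, 0.25) [-0.43536506  0.36772696  0.33193085  2.13985706 -0.19190031  0.66140711
 -1.54283501]
90 (0.54, 0.13, 0.2) [-0.58082745  0.52204979  0.28746074  2.0385333  -0.24810477  0.61348739
 -1.69651286]
-90 (0.584, 0.0145, 0.22) [ 0.05484941  0.5169946  -0.24062616  1.9395951   0.18262123  0.7057362
  1.27583375]
-90 (0.5, 0.0145, 0.25) [ 0.05322102  0.36309477 -0.24882594  2.11124414  0.13916165  0.68226796
  1.28252646]
-90 (0.54, 0.13, 0.2) [-0.14179279  0.51548219 -0.26149643  2.01143404  0.2149103   0.64049094
  1.0269683 ]
```

Plate centre is about (0.539, 0.014), with its top at about 0.032, and its +x end points to world -x. The tray centre is about (0.505, 0.179), yaw about -0.05. Next is the press with shut fingers, with the pads' inner edge about 30 mm from the pin.

```bash
cat >> h.py <<'E'
from scipy.spatial.transform import Rotation as R
def ori(tilt=0.,yaw=0.):  # jaws along world y; tilt leans the tool body to +x
    return (R.from_euler("z",yaw)*R.from_euler("y",tilt)*R.from_rotvec([np.pi,0,0])*R.from_euler("z",-np.pi/2)).as_rotvec()
E
python3 - <<'E'
from h import *
from workcell import arm
x,y=.595,.014
arm.set_gripper(0.)
arm.movep([x,y,.173+.055],ori())
print(arm.sense()["time_s"],arm.sense()["force"])
print(arm.move_straight([x,y,.173+.020],rate=.04,contact_N=15))
s=arm.sense();print(s["tool_pos"],s["force"])
print(arm.move_straight([x,y,.173+.0165],rate=.02,contact_N=10))
s=arm.sense();print(s["tool_pos"],s["force"])
arm.move_straight([x,y,.173+.06],rate=.15)
print(arm.sense()["time_s"])
for n in("side","scene"):
    c=arm.capture(n); cv2.imwrite(f"pics/{n}1.png",c["frame"][...,::-1]);np.savez(f"pics/{n}1.npz",**c)
a=cv2.imread("pics/side1.png")[180:310,240:440];b=cv2.imread("pics/scene1.png")[200:330,240:440]
cv2.imwrite("pics/p1.png",cv2.resize(np.vstack([a,b]),None,fx=2.3,fy=2.3,interpolation=2))
E
```

```text
2.1917 [ 1.09859795  0.48429695 -0.69837432]
False
[0.59502036 0.01399039 0.19312178] [ 0.24392194 -0.67983032  0.16012795]
True
[0.59548961 0.01402739 0.1898988 ] [-0.331165   -1.53074916  8.46424269]
3.925
```

View pics/p1.png

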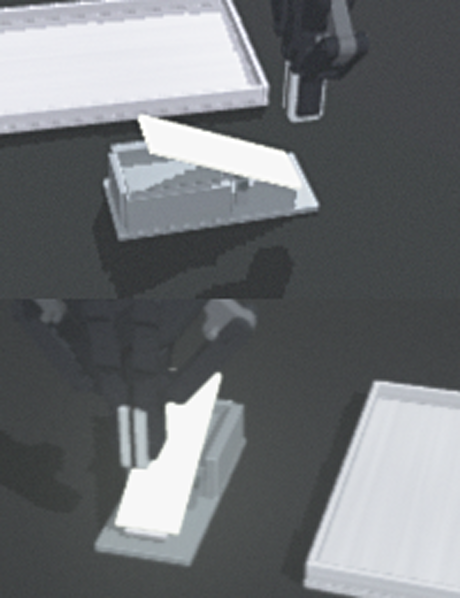

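The plate is tipped: its raised end is up at about side (300,230) / scene (335,232), and contact at the stop read 8.5 N. I'll triangulate the tipped corners to confirm the tilt.

```bash
python3 - <<'E'
from h import *
S,C=np.load("pics/side1.npz"),np.load("pics/scene1.npz")
r=[]
for s,c in(((300.4,230),(335.2,232.2)),((369,261.7),(290.4,299.1)),((367.4,246.5),(318.3,302.2))):
    X,e=tri([ray(S,s,0),ray(C,c,0)]);r.append(X);print(X.round(4),np.round(e,4))
d=r[2]-r[0];print("tilt",np.arctan2(-d[2],d[0]),np.linalg.norm(d),"top mid",(r[0]+r[1])/2)
E
```

```text
[0.4932 0.0311 0.0608] [0.0004 0.0004]
[ 0.591  -0.0028  0.0099] [0.0007 0.0007]
[0.5968 0.0336 0.0128] [0.0031 0.0031]
tilt 0.433515199398535 0.11419613357883417 top mid [0.54209446 0.01416221 0.03533226]
```

The measurement agrees with the model: tilt about 0.43–0.45, centre about (0.542, 0.014, 0.037). I'll grasp with the tool axis along the plate normal, near the fingertips.

```bash
python3 - <<'E'
from h import *
from workcell import arm
G=np.array([.503,.0142,.0564]);t=np.array([-np.sin(.45),0,-np.cos(.45)])
s=arm.sense()
arm.move_straight([.6,.014,.30],rate=.2)
arm.set_gripper(.75)
arm.movep(G-.221*t,ori(.45))
print(arm.move_straight(G-.161*t,rate=.08,contact_N=15),arm.sense()["tool_pos"],(G-.161*t))
arm.set_gripper(0.)
s=arm.sense();print(s["time_s"],s["gripper_width"],s["force"])
ims=[]
for n in("side","wrist"):
    c=arm.capture(n); cv2.imwrite(f"pics/{n}2.png",c["frame"][...,::-1])
a=cv2.resize(cv2.imread("pics/side2.png")[130:310,220:460],(480,360),interpolation=2);b=cv2.resize(cv2.imread("pics/wrist2.png"),(480,360))
cv2.imwrite("pics/p2.png",np.vstack([a,b])[:600*2][:720])
cv2.imwrite("pics/p2.png",cv2.resize(np.hstack([a,b]),(800,300)))
E
```

```text
False [0.57333904 0.01422863 0.20166747] [0.57302945 0.0142     0.20137198]
6.9083 0.39671531372945135 [ 0.28533866 -0.61117353  0.91656384]
```

View pics/p2.png

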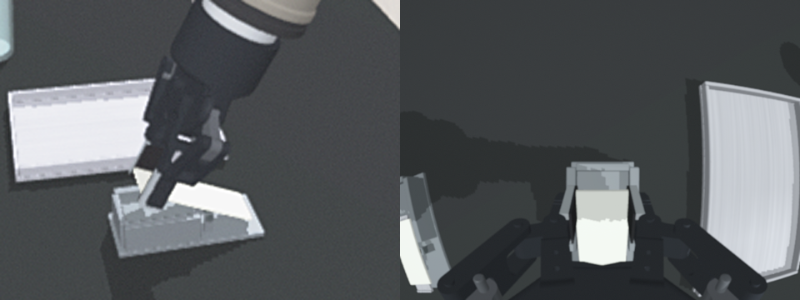

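The plate is gripped (width 0.397) and sits near the fingertips. Next I'll lift, level it and carry it over the tray.

```bash
python3 - <<'E'
from h import *
from workcell import arm
p=arm.sense()["tool_pos"]
arm.move_straight(p+[0,0,.09],rate=.1)
s=arm.sense();print(s["gripper_width"],s["force"])
if s["gripper_width"]>.3:
    arm.movep([.462,.179,.25],ori(0,-.04))
    arm.move_straight([.462,.179,.205],rate=.08)
s=arm.sense();print(s["time_s"],s["gripper_width"],s["tool_pos"],s["force"])
for n in("side","scene"):
    c=arm.capture(n); cv2.imwrite(f"pics/{n}3.png",c["frame"][...,::-1]);np.savez(f"pics/{n}3.npz",**c)
a=cv2.resize(cv2.imread("pics/side3.png")[100:280,180:420],(480,360),interpolation=2);b=cv2.resize(cv2.imread("pics/scene3.png")[180:360,310:550],(480,360),interpolation=2)
cv2.imwrite("pics/p3.png",cv2.resize(np.hstack([a,b]),(800,300)))
E
```

```text
0.3925476131104579 [ 0.73192628 -0.66923182  0.43796439]
9.525 0.3886018300135804 [0.46214809 0.17901302 0.20504733] [-0.79987901  0.25800389 -0.7002261 ]
```

View pics/p3.png

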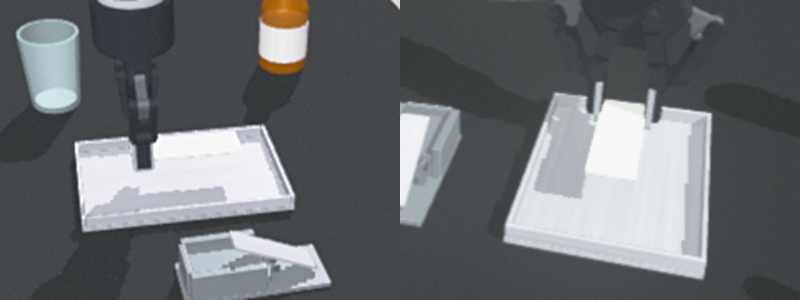

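The plate is held level over the tray, roughly centred, and the empty rocker is still tipped. Next I'll lower until contact and release gently.

```bash
python3 - <<'E'
from h import *
from workcell import arm
print(arm.move_straight([.462,.179,.165],rate=.03,contact_N=4))
s=arm.sense();print(s["time_s"],s["gripper_width"],s["tool_pos"],s["force"])
p=s["tool_pos"]
for w in(.42,.46,.52,.62): arm.set_gripper(w)
arm.move_straight([p[0],p[1],.30],rate=.1)
arm.hold(.3)
print(arm.sense()["time_s"])
for n in("side","scene"):
    c=arm.capture(n); cv2.imwrite(f"pics/{n}4.png",c["frame"][...,::-1]);np.savez(f"pics/{n}4.npz",**c)
cv2.imwrite("pics/p4.png",np.hstack([cv2.resize(cv2.imread("pics/side4.png"),(400,300)),cv2.resize(cv2.imread("pics/scene4.png")[180:360,310:550],(400,300),interpolation=2)]))
E
```

```text
True
10.5333 0.39510104625194153 [0.46194294 0.179066   0.17680642] [-1.10959737 -0.48990613  9.50318166]
13.125
```

View pics/p4.png

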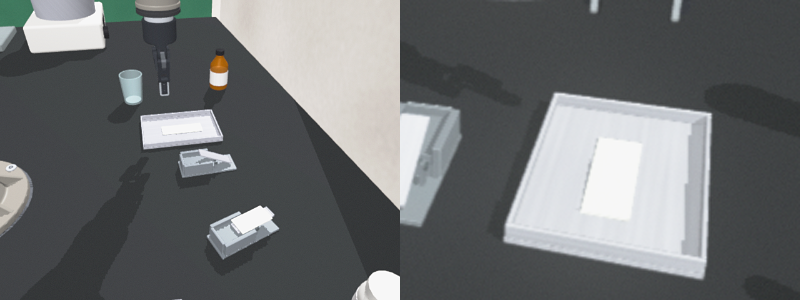

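The plate lies flat near the tray centre, and the short plate is still in its holder. One numeric check, then I'll hand in.

```bash
python3 - <<'E'
from h import *
from workcell import arm
a,b=np.load("pics/scene0.npz"),np.load("pics/scene4.npz")
for n in("scene0","scene4"):
    print(n,[q.mean(0).round(1).tolist() for A,q in quads(np.load(f"pics/{n}.npz")["frame"],235)])
q=[q for A,q in quads(b["frame"],235,500) if q.mean(0)[0]>380]
for k in q: W=np.array([onz(b,p,.007,0) for p in k]);print(W[:,:2].round(3).tolist(),W.mean(0).round(3))
print(arm.sense()["force"]); arm.sign_off()
E
```

```text
scene0 [[169.2, 259.8], [314.0, 266.8]]
scene4 [[437.5, 286.5], [311.2, 275.0], [169.2, 259.5], [515.2, 60.5], [325.0, 32.5]]
[[0.45, 0.198], [0.564, 0.195], [0.563, 0.158], [0.451, 0.161]] [0.507 0.178 0.007]
[[-2.972, 0.627], [-0.577, 0.367], [-0.571, 0.272], [-3.163, 0.343]] [-1.821  0.402  0.007]
[0.01091985 0.75595934 1.52642084]
the job is handed in; nothing more can be done
```

The long plate is lying flat in the tray and the job is handed in, at about 13 s of the 45 s allowed. I pressed down its free end with shut fingers until it reached the stop. Then I gripped the raised end with the tool along the plate's normal, levelled it, lowered it until it touched the tray floor and let go in small steps.

- **Tilt:** measured from two views, the tipped plate stood at about 0.43 rad and its centre had moved only a few millimetres.
- **Placing:** from one camera view, assuming the plate's height on the floor, its centre is at (0.507, 0.178). The tray centre is at about (0.505, 0.179). The plate looks flat, and its measured outline (about 113 x 37 mm) agrees with that.
- **Short plate:** its image position changed by less than 0.5 pixel, so it was not disturbed.
- **Gripper:** it was open and clear of everything at the end.

One measurement was loose: the tray's corners disagreed by 10–30 mm between views. The plate was placed well inside the allowed area, so this did not matter. I saw no failed checks.

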